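Spread the heaped blocks over the drying board

ROBOT

A 7-joint arm with a two-finger parallel gripper is mounted at the origin on a cart in front of the work surface, level with it; the furniture and walls round the work are solid. World frame = base frame: x ahead of the robot, y to its left, z up, the work surface at z = 0. Lengths are in mm, angles in rad, forces in N, time in s.
With the tool pointing down it reaches from about 350 to 900 mm from the base axis. Payload 7.2 kg.
Tool frame: the origin (TCP) lies at the very end of the fingers, on their centre line; the grasp point (between the pads) lies 19 mm behind it (bot.hold_point_z is the distance from the TCP to the grasp point, in mm); z points along the fingers, x is the direction in which the jaws open and shut, and the axes are right-handed (so a half turn about z gives the same grasp; the last joint's range is limited). The gripper opens to 88 mm and grips with 3 to 60 N. Pads are 20 mm wide; open, the fingers measure 115 mm over their backs; the gripper's body (75 mm by 178 mm) begins 61 mm behind the grasp point.
Start: joints at [1.192, 0.411, -0.013, 1.596, 0.006, 1.134, -0.082], TCP at [191.126, -595.063, 222.653] pointing down, gripper open.
Joint ranges: [-2.95, 2.95], [-0.29, 1.99], [-1.47, 1.44], [0.14, 2.54], [-1.03, 4.17], [0.13, 1.85], [-2.86, 2.86]. Speed limits (rad/s): [2.39, 2.39, 3.01, 3.01, 3.14, 3.14, 3.14].

INTERFACE

Orientations are given as a unit quaternion [x, y, z, w].
In Python, from cell import bot gives the robot as it stands.
- The arm moves only by the tool jog_arm, never from a script. Its argument "commands" is a list that holds one entry, the list of rows, each a list of 7 numbers: the shift along the tool's x, y, z in m, then the turn, a rotation vector about the tool's x, y, z in rad, then the closure, from -1 (fully open) to 1 (shut). A call has exactly 10 rows; each row shifts and turns the commanded pose from where the row before left it, along the tool's axes as they then stand; what a row does not reach is not made up. A row lasts 1/10 s, in which the tool goes at most 50 mm and 8.59 degrees, less where a joint would pass 70% of its speed; a pose out of reach is approached as far as the arm can. A call is refused whole if a number of a shift passes 0.05 or a number of a turn 0.15, either way. A call with a gripper value outside its range is refused whole. The fingers move at their own pace and stop on an object; "newtons" is the grip in N (left out, the last holds). Time passes only in rows, so rows that do not move let the fingers close, or fill a call up. It gives the time, the measured TCP pose, the force and the opening at its end, in the units of the state.
- bot.get_state(): the state, without advancing time (a new reading comes with each control period).
- bot.snapshot(name): name is "scene" or "top"; returns a dict with "color" (384x512x3 uint8, red, green, blue), "depth" (384x512 float32, mm along the optical axis (not along the pixel's ray), 0 where there is no reading), "fx", "fy", "cx", "cy" (pixels), "k1" (the pictures are not rectified: a ray, as slopes to the right and down, at radius r is drawn at 1 + k1 r^2 times it, then the intrinsics apply), "R" (3x3) and "t" (3): a world point X has camera coordinates R X + t. Camera axes: x right, y down, z forward; pixel columns grow to the right and rows downward; lengths in mm; the calibration is good to about 2 mm. A picture is of the moment at which its call begins.
- bot.sign_off(): hands the job in, once; it reports no verdict.
The state is a dict: "time": time; "q": joint angles; "joint_vel": joint speeds; "tau": joint torques, N m; "ee_pos": TCP position; "orientation": TCP orientation; "contact_force": force on the tool from outside, world axes, zero at the start; "moment": the same for the moment, N m; "grip_width": opening from 0.0 (shut) to 1.0 (fully open).
Only numpy, scipy, OpenCV 4.12 (cv2) and the standard library are available. Lean on these libraries where they do the work, as an engineer would, in place of code of your own. Each camera call takes 0.05 s, during which the arm holds its last target.

TASK

The three hardwood blocks lie heaped together on the drying board. Spread them out into one even layer to dry: one block lying flat in the middle of each third of the board (two dark lines across it mark the thirds), with clear air between them.

Things in the scene. Friction and masses are not known exactly. Their poses are not given: they have to be found in the camera images.
- board: narrow plywood drying board on two cross bearers, fixed to the bench; 130 (its x) x 406 (its y) mm, its flat upper face 52 mm above the bench; origin on the bench under its centre, z up, long side along its y. The long sides are open; a dark cleat 8 mm thick and 10 mm high stands along each end, leaving 390 mm between them. Two thin dark lines across it at y = -65 and +65 mm divide it into thirds, whose middles lie at y = -130, 0 and +130 mm, x = 0
- block_a: hardwood block with rounded edges, light brown, 46 (its x) x 82 (its y) x 30 mm high; origin at the centre of its underside, z up. Loose, 45 to 90 g. At the start it lies on the board, its long side nearly along the board, and carries one end of block_c
- block_b: hardwood block with rounded edges, slightly darker brown, 46 (its x) x 82 (its y) x 30 mm high; origin at the centre of its underside, z up. Loose, 45 to 90 g. At the start it lies on the board end to end with block_a, 2 to 6 mm farther along the board's +y, and carries the other part of block_c
- block_c: hardwood block with rounded edges, light brown, 46 (its x) x 82 (its y) x 30 mm high; origin at the centre of its underside, z up. Loose, 45 to 90 g. At the start it lies flat on top of block_a and block_b, over the gap between them, turned by up to 35 degrees
Not all that is in view belongs to the job. What is shaped like the block_a but blue is not meant.

How it is judged:
By the outcome, as a careful person would: the job done as asked, in the order asked, and still so for the second after the job is handed in, with the robot touching nothing.
It also fails if it takes over 58 s, if anything falls off the work surface, if the arm or the gripper's body presses on something with over 40 N, if the wrist force passes 120 N, or if a joint passes its speed limit or range.

## Working session

There is one attempt and no reset: what is moved stays moved. The work goes in short steps, Python scripts to look and compute and a tool call to move; the robot and the scene stay as the last step left them, time stands still between calls to the robot, and variables do not carry over. Pictures are saved under pics/ and viewed, and the job is handed in when it is done.

Besides the shell and the picture viewer there is one more tool, called as name(argument=value, ...) on one line, values as JSON. jog_arm: Moves the arm, as the interface text tells. Its arguments: {"type":"object","properties":{"commands":{"type":"array"},"newtons":{"type":"number"}},"required":["commands"]}

```bash
mkdir -p pics; ls; python3 - <<'E'
from cell import bot
import cv2,numpy as np,pickle
print(bot.get_state())
for n in("scene","top"):
    s=bot.snapshot(n); pickle.dump(s,open(f"{n}0.pkl","wb"))
    cv2.imwrite(f"pics/{n}0.png",s["color"][:,:,::-1])
    print(n,{k:s[k] for k in("fx","fy","cx","cy","k1","R","t")})
E
```

```text
pics
{'time': 0.0, 'q': array([ 1.19179099,  0.41187004, -0.01269154,  1.59703589,  0.00562905,
        1.13429901, -0.08219864]), 'joint_vel': array([ 2.09979276e-03,  8.45961381e-04, -1.10574395e-03,  1.01076822e-03,
       -5.09355795e-04, -7.26165803e-04, -2.72739427e-06]), 'tau': array([ 1.24938728e-03, -5.87942040e+01,  6.42314013e-01, -2.91075021e+01,
       -5.38274017e-02,  1.83467375e-02,  1.73800277e-04]), 'ee_pos': array([ 190.92666551, -594.59639825,  221.83114243]), 'orientation': array([ 8.08035652e-01, -5.89133061e-01, -6.77392747e-04, -4.03366312e-04]), 'contact_force': array([ 0.55429132, -0.12505245,  0.4096596 ]), 'moment': array([-0.03542412, -0.00635002, -0.04452715]), 'grip_width': 1.0015719737413697}
scene {'fx': 373.4857104046608, 'fy': 373.4857104046608, 'cx': 257.58560403419085, 'cy': 194.0630581027463, 'k1': -0.11543011322093558, 'R': array([[-0.69352423, -0.72034708,  0.01114551],
       [-0.54185711,  0.51136027, -0.66700941],
       [ 0.47477891, -0.46862646, -0.74496592]]), 't': array([361.56289164, 469.0179894 , 562.68836836])}
top {'fx': 387.9403533431254, 'fy': 387.9403533431254, 'cx': 252.5050915290187, 'cy': 187.6121896726413, 'k1': -0.12042096660060818, 'R': array([[-0.01964912, -0.99978252, -0.00698792],
       [-0.99373794,  0.0202983 , -0.10987672],
       [ 0.10999467,  0.00478518, -0.99392066]]), 't': array([-119.50404137,  654.9267821 ,  955.13611897])}
```

View pics/scene0.png

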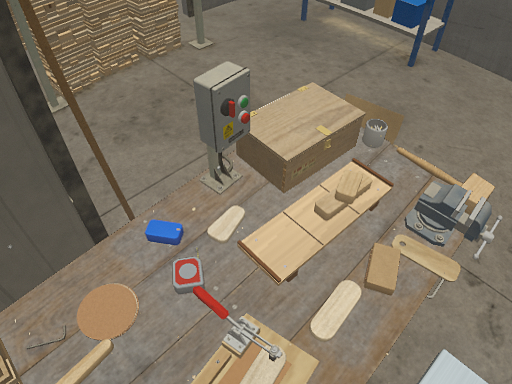

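View pics/top0.png

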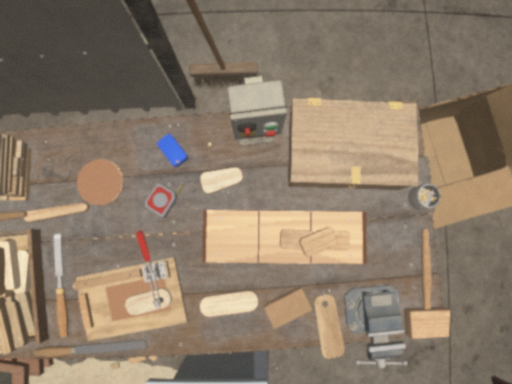

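```bash
cat > h.py <<'E'
import numpy as np,cv2
from scipy.spatial.transform import Rotation as Ro
def K(s): return np.array([[s["fx"],0,s["cx"]],[0,s["fy"],s["cy"]],[0,0,1.]])
def D(s): return np.array([s["k1"],0,0,0,0.])
def und(s,uv): # slopes
    return cv2.undistortPointsIter(np.asarray(uv,float).reshape(-1,1,2),K(s),D(s),None,None,(3,50,1e-9)).reshape(-1,2)
def ray(s,uv,z):
    m=und(s,uv); d=np.c_[m,np.ones(len(m))]@s["R"]; o=-s["R"].T@s["t"]
    k=(z-o[2])/d[:,2]; return o+d*k[:,None]
def dep(s,uv):
    m=und(s,uv); z=np.array([s["depth"][int(round(v)),int(round(u))] for u,v in uv])
    return (np.c_[m,np.ones(len(m))]*z[:,None]-s["t"])@s["R"]
def proj(s,X): 
    return cv2.projectPoints(np.asarray(X,float).reshape(-1,1,3),cv2.Rodrigues(s["R"])[0],s["t"],K(s),D(s))[0].reshape(-1,2)
def crop(s,u0,u1,v0,v1,f,name):
    c=cv2.resize(s["color"][v0:v1,u0:u1,::-1],None,fx=f,fy=f,interpolation=cv2.INTER_CUBIC); cv2.imwrite("pics/"+name,c)
E
python3 - <<'E'
import pickle
from h import *
t=pickle.load(open("top0.pkl","rb"));s=pickle.load(open("scene0.pkl","rb"))
crop(t,195,375,200,275,4,"topc.png"); crop(s,230,400,150,290,4,"scc.png")
m=und(t,np.stack(np.meshgrid(np.arange(512),np.arange(384)),-1).reshape(-1,2))
P=((np.c_[m,np.ones(len(m))]*t["depth"].reshape(-1,1)-t["t"])@t["R"]).reshape(384,512,3)
np.save("P.npy",P)
for uv in[(230,236),(285,225),(300,239),(320,240),(350,145),(345,240),(285,240),(190,236),(420,196),(260,100),(400,310)]: print(uv,P[uv[1],uv[0]].round(0))
E
```

```text
(230, 236) [531. -74.  49.]
(285, 225) [ 555. -212.   54.]
(300, 239) [ 521. -243.   93.]
(320, 240) [ 518. -288.  113.]
(350, 145) [ 740. -366.  123.]
(345, 240) [ 515. -354.   82.]
(285, 240) [ 519. -208.   81.]
(190, 236) [532.  35.  -2.]
(420, 196) [ 621. -565.   43.]
(260, 100) [ 784. -151.  326.]
(400, 310) [ 324. -515.   -2.]
```

View pics/topc.png

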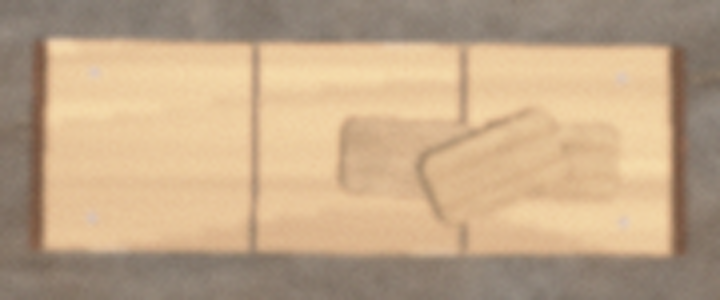

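View pics/scc.png

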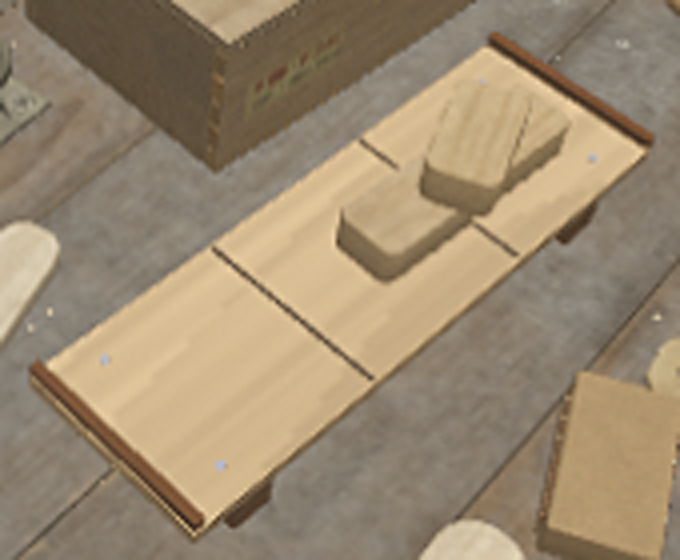

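```bash
cat > m.py <<'E'
import pickle
from h import *
t=pickle.load(open("top0.pkl","rb"));s=pickle.load(open("scene0.pkl","rb"))
def tc(p): return [((x+.5)/4-.5+195,(y+.5)/4-.5+200) for x,y in p]
def sc(p): return [((x+.5)/4-.5+230,(y+.5)/4-.5+150) for x,y in p]
f=lambda a:np.array(a).round(1).tolist()
print("board corners L-top,L-bot,R-top,R-bot top",f(ray(t,tc([(46,40),(44,251),(672,45),(672,254)]),52)[:,:2]))
print("lines",f(ray(t,tc([(255,42),(255,252),(464,45),(464,253)]),52)[:,:2]))
print("scene corners: Ltop,Lbot,Rtop,Rbot", f(ray(s,sc([(50,367),(205,515),(488,48),(647,150)]),52)[:,:2]))
print("scene lines", f(ray(s,sc([(215,250),(371,379),(361,141),(516,254)]),52)[:,:2]))
P=np.load("P.npy")
sub=P[205:270,200:372]
import cv2
for lo,hi in((72,92),(101,125)):
    mk=((sub[...,2]>lo)&(sub[...,2]<hi)).astype(np.uint8)
    n,l,st,c=cv2.connectedComponentsWithStats(mk)
    for i in range(1,n):
        if st[i,4]<25: continue
        X=sub[l==i]; print(lo,st[i],X.mean(0).round(1),X.min(0).round(0),X.max(0).round(0)); print(cv2.minAreaRect(X[:,:2].astype(np.float32)))
cr=P[90:200,288:420]; mk=(cr[...,2]>100); print("crate",cr[mk].min(0),cr[mk].max(0))
E
python3 m.py
```

```text
board corners L-top,L-bot,R-top,R-bot top [[597.5, -15.5], [466.7, -12.9], [586.1, -408.5], [455.9, -403.1]]
lines [[593.8, -146.2], [463.9, -143.5], [589.1, -276.8], [460.3, -272.8]]
scene corners: Ltop,Lbot,Rtop,Rbot [[591.8, -20.1], [470.3, -15.8], [580.0, -404.1], [453.7, -402.8]]
scene lines [[586.5, -145.5], [465.2, -141.6], [583.9, -275.5], [462.0, -272.1]]
72 [ 80  24  34  21 453] [ 523.3 -227.    81. ] [ 497. -277.   74.] [ 545. -196.   92.]
((520.5645751953125, -236.21490478515625), (78.82853698730469, 45.979129791259766), 85.98143768310547)
72 [127  26  23  20 285] [ 514.9 -344.7   81. ] [ 491. -365.   75.] [ 538. -310.   86.]
((515.3999633789062, -338.65240478515625), (53.05064392089844, 46.80539321899414), 84.22147369384766)
101 [100  22  37  30 678] [ 513.7 -283.6  110.8] [ 481. -326.  101.] [ 548. -242.  116.]
((513.8287963867188, -284.700439453125), (46.750938415527344, 81.02293395996094), 21.89075469970703)
crate [ 543.41755941 -537.65888776  101.44280786] [ 860.58849071 -137.34244711 1020.45564329]
```

jog_arm(commands=[[[-0.0196,-0.0402,0,0,0,0,-1],[-0.0196,-0.0402,0,0,0,0,-1],[-0.0196,-0.0402,0,0,0,0,-1],[-0.0196,-0.0402,0,0,0,0,-1],[-0.0196,-0.0402,0,0,0,0,-1],[-0.0196,-0.0402,0,0,0,0,-1],[-0.0196,-0.0402,0,0,0,0,-1],[-0.0196,-0.0402,0,0,0,0,-1],[-0.0196,-0.0402,0,0,0,0,-1],[-0.0196,-0.0402,0,0,0,0,-1]]], newtons=15)

```text
time: 1.1
ee_pos: [514.8, -284.0, 222.4]
orientation: [0.808, -0.589, -0.0, 0.0]
contact_force: [-0.0, -0.9, 0.2]
grip_width: 0.999
```

jog_arm(commands=[[[0,0,0,0,0,-0.149,-1],[0,0,0,0,0,-0.149,-1],[0,0,0,0,0,-0.149,-1],[0,0,0,0,0,-0.149,-1],[0,0,0,0,0,-0.149,-1],[0,0,0,0,0,-0.149,-1],[0,0,0,0,0,-0.149,-1],[0,0,0,0,0,-0.149,-1],[0,0,0,0,0,-0.149,-1],[0,0,0,0,0,-0.149,-1]]])

```text
time: 2.1
ee_pos: [513.6, -285.4, 222.2]
orientation: [0.993, 0.118, -0.0, -0.0]
contact_force: [0.9, 0.7, -0.5]
grip_width: 0.998
```

jog_arm(commands=[[[0,0,0.018,0,0,-0.085,-1],[0,0,0.018,0,0,-0.08,-1],[0,0,0.018,0,0,0,-1],[0,0,0.018,0,0,0,-1],[0,0,0.018,0,0,0,-1],[0,0,0.018,0,0,0,-1],[0,0,0.013,0,0,0,-1],[0,0,0.008,0,0,0,-1],[0,0,0.004,0,0,0,-1],[0,0,0,0,0,0,-1]]])

```text
time: 3.1
ee_pos: [513.9, -285.4, 89.5]
orientation: [0.981, 0.196, -0.0, -0.0]
contact_force: [0.1, 1.1, 0.5]
grip_width: 1.003
```

```bash
python3 - <<'E'
from cell import bot
from h import *
for n,a in(("scene",(230,400,140,290,4)),("top",(250,380,190,290,5))):
    s=bot.snapshot(n); crop(s,*a,n+"1.png")
print(bot.get_state()["ee_pos"],bot.get_state()["contact_force"])
E
```

```text
[ 514.35227777 -285.65530496   90.26375309] [ 0.46377828 -0.44392132  0.6692122 ]
```

View pics/scene1.png

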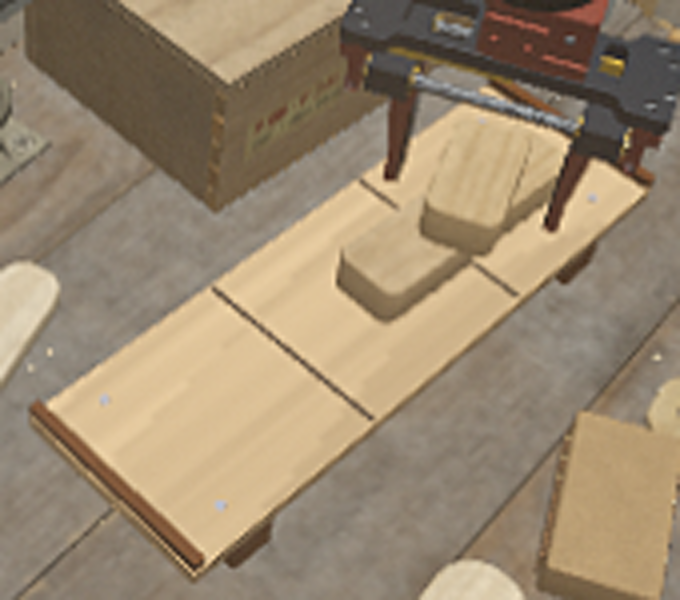

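The fingers, with tips at crop (392,178) and (553,228), straddle block_c at crop (480,185) evenly. I'll close and lift.

jog_arm(commands=[[[0,0,0,0,0,0,1],[0,0,0,0,0,0,1],[0,0,0,0,0,0,1],[0,0,0,0,0,0,1],[0,0,0,0,0,0,1],[0,0,0,0,0,0,1],[0,0,0,0,0,0,1],[0,0,-0.01,0,0,0,1],[0,0,-0.02,0,0,0,1],[0,0,-0.02,0,0,0,1]]], newtons=15)

```text
time: 4.2
ee_pos: [513.7, -285.3, 140.5]
orientation: [0.981, 0.196, -0.0, -0.0]
contact_force: [0.2, 0.2, -0.5]
grip_width: 0.524
```

```bash
python3 - <<'E'
from cell import bot
from h import *
s=bot.snapshot("scene"); crop(s,230,400,140,290,4,"scene2.png")
st=bot.get_state();print(st["ee_pos"],st["grip_width"],st["orientation"])
E
```

```text
[ 515.53785534 -285.95745484  144.10473175] 0.523142944487044 [0.98053643 0.19632597 0.00164265 0.00131609]
```

View pics/scene2.png

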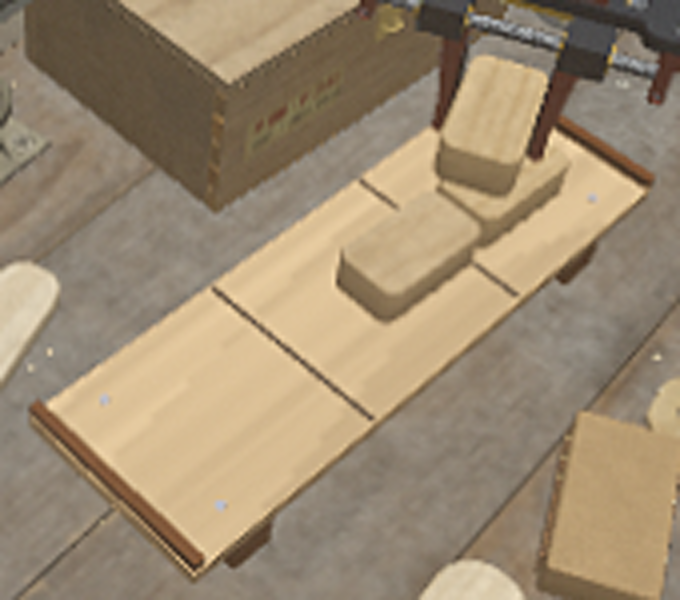

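jog_arm(commands=[[[0,0,0,0,0,0.141,1],[0,0,0,0,0,0.141,1],[0,0,0,0,0,0.142,1],[0.0013,-0.0295,0,0,0,0,1],[0.0013,-0.0295,0,0,0,0,1],[0.0013,-0.0295,0,0,0,0,1],[0.0013,-0.0295,0,0,0,0,1],[0.0013,-0.0295,0,0,0,0,1],[0.0013,-0.0295,0,0,0,0,1],[0.0013,-0.0295,0,0,0,0,1]]])

```text
time: 5.25
ee_pos: [529.0, -78.2, 139.9]
orientation: [1.0, -0.015, 0.0, 0.0]
contact_force: [0.1, 0.9, -0.3]
grip_width: 0.525
```

jog_arm(commands=[[[0,0,0,0,0,0,1],[0,0,0.015,0,0,0,1],[0,0,0.02,0,0,0,1],[0,0,0.02,0,0,0,1],[0,0,0.01,0,0,0,1],[0,0,0.005,0,0,0,1],[0,0,0.003,0,0,0,1],[0,0,0,0,0,0,1],[0,0,0,0,0,0,1],[0,0,0,0,0,0,1]]])

```text
time: 6.25
ee_pos: [529.4, -79.5, 67.3]
orientation: [1.0, -0.015, 0.001, 0.0]
contact_force: [-1.5, -0.4, -1.2]
grip_width: 0.524
```

```bash
python3 - <<'E'
from cell import bot
from h import *
s=bot.snapshot("scene"); crop(s,230,400,140,290,4,"scene3.png")
st=bot.get_state();print(st["ee_pos"],st["grip_width"],st["orientation"],st["contact_force"])
E
```

```text
[529.38637616 -79.44584846  67.1964095 ] 0.5262938066538306 [ 9.99894498e-01 -1.45168726e-02  4.90485869e-04  1.10868244e-04] [-0.47257078  0.34058483 -0.74067729]
```

View pics/scene3.png

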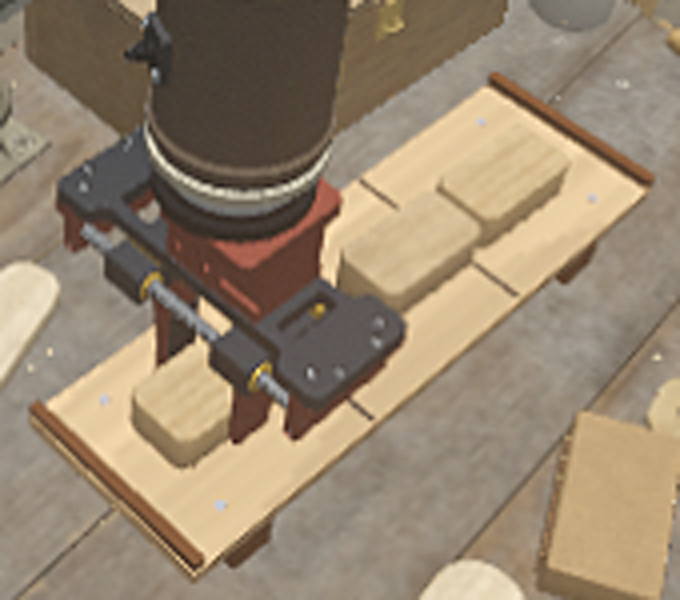

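Block_c (crop (180,400)) hangs over the left third, about 7 mm up. Now I'll lower it gently.

jog_arm(commands=[[[0,0,0.002,0,0,0,1],[0,0,0.002,0,0,0,1],[0,0,0.001,0,0,0,1],[0,0,0.001,0,0,0,1],[0,0,0.001,0,0,0,1],[0,0,0,0,0,0,1],[0,0,0,0,0,0,1],[0,0,0,0,0,0,1],[0,0,0,0,0,0,1],[0,0,0,0,0,0,1]]])

```text
time: 7.3
ee_pos: [529.0, -79.3, 59.6]
orientation: [1.0, -0.014, -0.0, 0.0]
contact_force: [-0.4, 0.7, 0.3]
grip_width: 0.526
```

jog_arm(commands=[[[0,0,0.001,0,0,0,1],[0,0,0.0005,0,0,0,1],[0,0,0,0,0,0,1],[0,0,0,0,0,0,1],[0,0,0,0,0,0,1],[0,0,0,0,0,0,1],[0,0,0,0,0,0,1],[0,0,0,0,0,0,1],[0,0,0,0,0,0,1],[0,0,0,0,0,0,1]]])

```text
time: 8.3
ee_pos: [529.0, -79.3, 59.6]
orientation: [1.0, -0.015, 0.0, 0.0]
contact_force: [-6.0, 0.3, 17.2]
grip_width: 0.529
```

jog_arm(commands=[[[0,0,-0.001,0,0,0,1],[0,0,0,0,0,0,-1],[0,0,0,0,0,0,-1],[0,0,0,0,0,0,-1],[0,0,0,0,0,0,-1],[0,0,0,0,0,0,-1],[0,0,-0.02,0,0,0,-1],[0,0,-0.03,0,0,0,-1],[0,0,-0.03,0,0,0,-1],[0,0,-0.02,0,0,0,-1]]])

```text
time: 9.3
ee_pos: [529.6, -79.3, 161.1]
orientation: [1.0, -0.014, 0.001, 0.0]
contact_force: [-0.1, -0.0, -0.7]
grip_width: 1.001
```

```bash
cat > look.py <<'E'
import sys
from cell import bot
from h import *
tag=sys.argv[1]
t=bot.snapshot("top"); s=bot.snapshot("scene")
a=cv2.resize(t["color"][200:275,195:375,::-1],None,fx=4,fy=4,interpolation=cv2.INTER_CUBIC)
cv2.imwrite(f"pics/top{tag}.png",a); crop(s,230,400,140,290,4,f"scene{tag}.png")
import pickle;pickle.dump((t,s),open(f"snap{tag}.pkl","wb"))
m=und(t,np.stack(np.meshgrid(np.arange(512),np.arange(384)),-1).reshape(-1,2))
P=((np.c_[m,np.ones(len(m))]*t["depth"].reshape(-1,1)-t["t"])@t["R"]).reshape(384,512,3)[205:270,200:372]
mk=((P[...,2]>70)&(P[...,2]<92)).astype(np.uint8)
n,l,st,c=cv2.connectedComponentsWithStats(mk)
for i in range(1,n):
    if st[i,4]<40: continue
    X=P[l==i]; r=cv2.minAreaRect(X[:,:2].astype(np.float32)); print(st[i]+[200,205,0,0,0],"mean",X.mean(0).round(1),np.round(r[0],1),np.round(r[1],1),round(r[2],1))
st=bot.get_state();print(st["time"],st["ee_pos"],st["grip_width"],st["orientation"],st["contact_force"])
E
python3 look.py 4
```

```text
[280 229  35  21 652] mean [ 520.3 -237.8   80.8] [ 520.3 -238.2] [83.2 46.3] 86.0
[316 230  34  21 633] mean [ 516.5 -323.2   80.8] [ 516.1 -324.4] [81.4 46.5] 85.9
9.4 [530.7683047  -79.42535087 161.94982258] 0.9974112771547129 [ 9.99890862e-01 -1.45549400e-02  2.49869211e-03  4.18678234e-04] [ 0.02098285 -0.30468418  0.44583567]
```

View pics/top4.png

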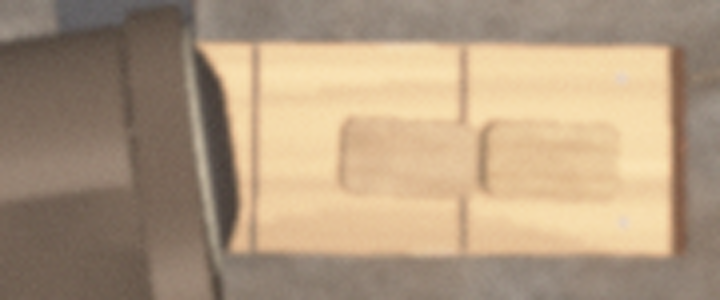

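View pics/scene4.png

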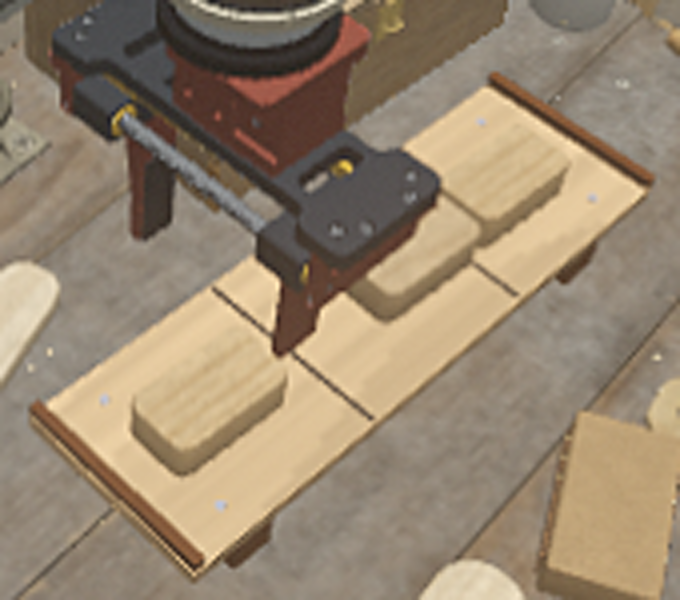

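jog_arm(commands=[[[-0.0007,0.0265,0,0,0,0,-1],[-0.0007,0.0265,0,0,0,0,-1],[-0.0007,0.0265,0,0,0,0,-1],[-0.0008,0.0265,0,0,0,0,-1],[-0.0008,0.0265,0,0,0,0,-1],[-0.0008,0.0265,0,0,0,0,-1],[0,0,0.01,0,0,0.041,-1],[0,0,0.015,0,0,0,-1],[0,0,0.015,0,0,0,-1],[0,0,0,0,0,0,-1]]])

```text
time: 10.4
ee_pos: [518.2, -236.6, 116.0]
orientation: [0.999, -0.034, -0.002, -0.001]
contact_force: [-0.1, -0.3, 0.7]
grip_width: 0.999
```

jog_arm(commands=[[[0,0,0.01,0,0,0,-1],[0,0,0.015,0,0,0,-1],[0,0,0.015,0,0,0,-1],[0,0,0.01,0,0,0,-1],[0,0,0.006,0,0,0,-1],[0,0,0.002,0,0,0,-1],[0,0,0,0,0,0,-1],[0,0,0,0,0,0,-1],[0,0,0,0,0,0,-1],[0,0,0,0,0,0,-1]]])

```text
time: 11.4
ee_pos: [520.2, -238.3, 61.6]
orientation: [0.999, -0.035, 0.0, 0.0]
contact_force: [0.3, 0.1, -0.3]
grip_width: 1.001
```

```bash
python3 look.py 5
```

```text
[214 227  35  20 641] mean [530.  -78.8  80.9] [530.  -78.5] [82.3 45.8] 88.7
[280 229   6  19  81] mean [ 524.4 -202.2   80.6] [ 524.3 -202.1] [10.7 43.7] 82.5
11.5 [ 520.03184661 -238.2703723    61.43318908] 1.0012306725774645 [ 9.99386748e-01 -3.50151333e-02  2.26311690e-04  1.32361196e-04] [-0.06633106  0.18057752  1.04792635]
```

View pics/scene5.png

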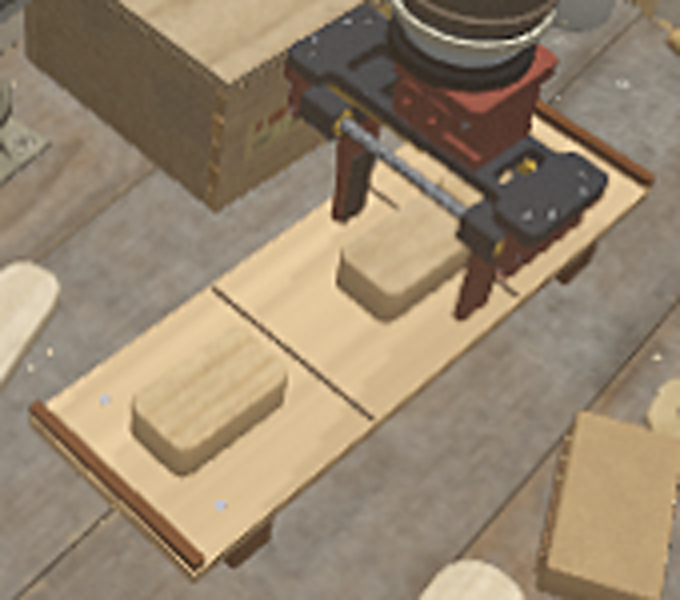

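The fingers straddle the left lower block (crop (400,255)). Now I'll grip and lift it.

jog_arm(commands=[[[0,0,0,0,0,0,1],[0,0,0,0,0,0,1],[0,0,0,0,0,0,1],[0,0,0,0,0,0,1],[0,0,0,0,0,0,1],[0,0,0,0,0,0,1],[0,0,0,0,0,0,1],[0,0,-0.005,0,0,0,1],[0,0,-0.01,0,0,0,1],[0,0,0,0,0,0,1]]])

```text
time: 12.5
ee_pos: [520.9, -238.5, 77.8]
orientation: [0.999, -0.035, 0.001, 0.0]
contact_force: [-0.0, 0.2, -0.7]
grip_width: 0.524
```

jog_arm(commands=[[[0.0017,-0.0144,0,0,0,0,1],[0.0017,-0.0144,0,0,0,-0.041,1],[0,0,0,0,0,0,1],[0,0,0.005,0,0,0,1],[0,0,0.005,0,0,0,1],[0,0,0.002,0,0,0,1],[0,0,0,0,0,0,1],[0,0,0,0,0,0,1],[0,0,0,0,0,0,1],[0,0,0,0,0,0,1]]])

```text
time: 13.5
ee_pos: [525.4, -209.8, 64.3]
orientation: [1.0, -0.015, 0.0, 0.0]
contact_force: [0.2, 0.2, -0.2]
grip_width: 0.523
```

jog_arm(commands=[[[0,0,0.001,0,0,0,1],[0,0,0.001,0,0,0,1],[0,0,0.0005,0,0,0,1],[0,0,0,0,0,0,1],[0,0,0,0,0,0,1],[0,0,0,0,0,0,1],[0,0,0,0,0,0,1],[0,0,0,0,0,0,1],[0,0,0,0,0,0,1],[0,0,0,0,0,0,1]]])

```text
time: 14.5
ee_pos: [525.3, -209.7, 61.6]
orientation: [1.0, -0.014, 0.0, 0.0]
contact_force: [0.5, 0.1, -0.8]
grip_width: 0.523
```

jog_arm(commands=[[[0,0,0.0005,0,0,0,1],[0,0,0,0,0,0,1],[0,0,0,0,0,0,-1],[0,0,0,0,0,0,-1],[0,0,0,0,0,0,-1],[0,0,0,0,0,0,-1],[0,0,0,0,0,0,-1],[0,0,-0.02,0,0,0,-1],[0,0,-0.025,0,0,0,-1],[0,0,-0.015,0,0,0,-1]]])

```text
time: 15.5
ee_pos: [525.9, -209.8, 122.7]
orientation: [1.0, -0.014, 0.001, 0.0]
contact_force: [0.7, 0.4, 0.1]
grip_width: 0.999
```

jog_arm(commands=[[[-0.0012,0.0229,0,0,0,0,-1],[-0.0012,0.0229,0,0,0,0,-1],[-0.0012,0.0229,0,0,0,0,-1],[-0.0012,0.0229,0,0,0,0,-1],[-0.0012,0.0229,0,0,0,0.041,-1],[0,0,0,0,0,0,-1],[0,0,0,0,0,0,-1],[0,0,0,0,0,0,-1],[0,0,0,0,0,0,-1],[0,0,0,0,0,0,-1]]])

```text
time: 16.5
ee_pos: [516.3, -323.0, 121.3]
orientation: [0.999, -0.034, 0.0, -0.0]
contact_force: [-0.7, 0.4, 0.5]
grip_width: 1.002
```

```bash
python3 look.py 6
```

```text
[214 227  35  20 636] mean [530.  -79.   80.9] [529.9 -78.5] [82.3 45.8] 89.0
[269 228  34  19 632] mean [ 526.2 -209.7   81. ] [ 526.1 -210.2] [80.2 43.3] 88.7
[316 230  16  20 293] mean [ 518.  -301.7   80.8] [ 517.9 -301.9] [36.5 46.2] 86.4
16.6 [ 516.23238816 -323.39568782  121.26000438] 0.9994720595843976 [ 9.99402709e-01 -3.45574578e-02  8.33948196e-05 -1.81726400e-05] [-0.35511665  0.05663806 -0.30213013]
```

View pics/scene6.png

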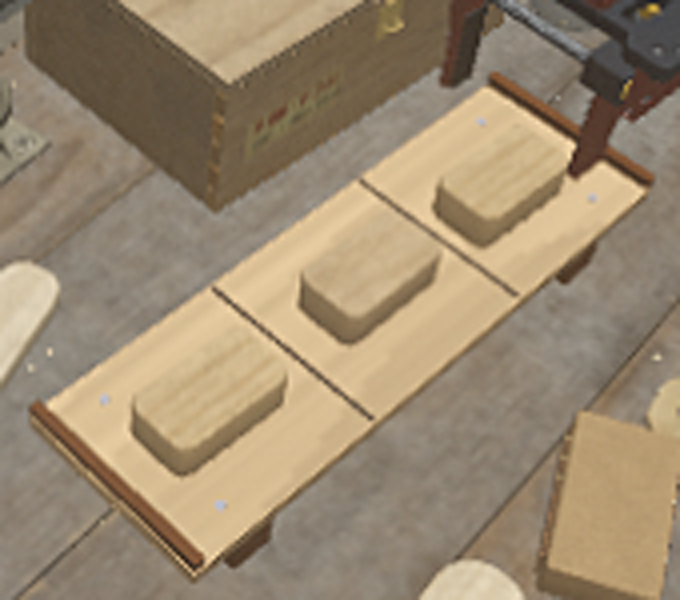

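Left and middle blocks sit centred (crop (210,400), (370,270)); the fingers are above the third one at crop (500,185). I'll descend and grip it.

jog_arm(commands=[[[0,0,0.01,0,0,0,-1],[0,0,0.015,0,0,0,-1],[0,0,0.015,0,0,0,-1],[0,0,0.012,0,0,0,-1],[0,0,0.006,0,0,0,-1],[0,0,0.002,0,0,0,-1],[0,0,0,0,0,0,-1],[0,0,0,0,0,0,-1],[0,0,0,0,0,0,-1],[0,0,0,0,0,0,-1]]])

```text
time: 17.6
ee_pos: [516.3, -324.1, 61.7]
orientation: [0.999, -0.035, 0.0, 0.0]
contact_force: [1.5, -0.9, -0.4]
grip_width: 1.001
```

jog_arm(commands=[[[0,0,0,0,0,0,1],[0,0,0,0,0,0,1],[0,0,0,0,0,0,1],[0,0,0,0,0,0,1],[0,0,0,0,0,0,1],[0,0,0,0,0,0,1],[0,0,0,0,0,0,1],[0,0,-0.005,0,0,0,1],[0,0,-0.01,0,0,0,1],[0,0,0,0,0,0,1]]])

```text
time: 18.6
ee_pos: [517.0, -324.4, 78.0]
orientation: [0.999, -0.035, 0.001, 0.001]
contact_force: [0.2, 0.1, 0.2]
grip_width: 0.528
```

jog_arm(commands=[[[0.003,0.008,0,0,0,0,1],[0.0035,0.008,0,0,0,-0.041,1],[0,0,0,0,0,0,1],[0,0,0.005,0,0,0,1],[0,0,0.005,0,0,0,1],[0,0,0.002,0,0,0,1],[0,0,0.001,0,0,0,1],[0,0,0.001,0,0,0,1],[0,0,0,0,0,0,1],[0,0,0,0,0,0,1]]])

```text
time: 19.6
ee_pos: [521.5, -340.4, 62.3]
orientation: [1.0, -0.014, 0.0, 0.0]
contact_force: [0.3, 0.4, -0.3]
grip_width: 0.524
```

jog_arm(commands=[[[0,0,0.0005,0,0,0,1],[0,0,0.0005,0,0,0,1],[0,0,0,0,0,0,1],[0,0,0,0,0,0,1],[0,0,0,0,0,0,-1],[0,0,0,0,0,0,-1],[0,0,0,0,0,0,-1],[0,0,0,0,0,0,-1],[0,0,0,0,0,0,-1],[0,0,0,0,0,0,-1]]])

```text
time: 20.6
ee_pos: [521.3, -340.3, 61.1]
orientation: [1.0, -0.014, -0.0, 0.0]
contact_force: [0.5, 0.4, 0.9]
grip_width: 0.995
```

jog_arm(commands=[[[0,0,-0.02,0,0,0,-1],[0,0,-0.03,0,0,0,-1],[0,0,-0.04,0,0,0,-1],[0,0,-0.04,0,0,0,-1],[0,0.03,0,0,0,0,-1],[0,0.03,0,0,0,0,-1],[0,0.03,0,0,0,0,-1],[0,0.03,0,0,0,0,-1],[0,0.03,0,0,0,0,-1],[0,0,0,0,0,0,-1]]])

```text
time: 21.6
ee_pos: [514.6, -495.3, 190.3]
orientation: [1.0, -0.017, -0.001, 0.001]
contact_force: [-0.5, 0.1, 0.8]
grip_width: 0.998
```

```bash
python3 look.py 7
```

```text
[214 227  35  20 640] mean [530.  -78.8  81. ] [530.  -78.4] [82.4 45.8] 88.7
[269 228  34  19 633] mean [ 526.2 -209.7   81.1] [ 526.1 -210.1] [80.3 43.4] 88.7
[323 228  34  20 632] mean [ 521.4 -339.4   81. ] [ 521.7 -341.4] [82. 46.] 88.5
21.7 [ 516.64628552 -490.41357778  190.53890323] 1.0050138970934803 [ 9.99886327e-01 -1.50696002e-02 -1.95751059e-04 -4.48502965e-04] [-0.12576963  0.54243829 -0.31915974]
```

View pics/scene7.png

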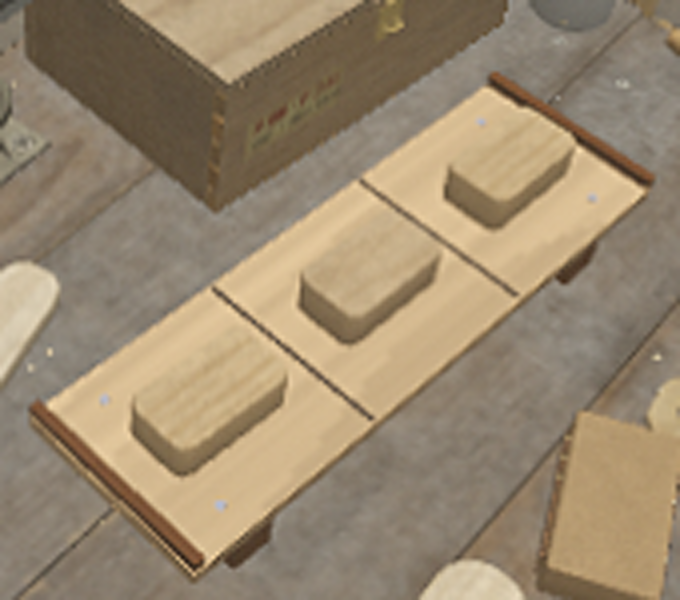

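View pics/top7.png

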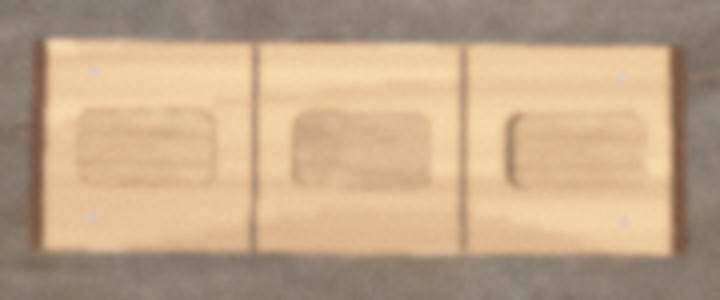

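The pictures show one block flat in the middle of each third, clear of the lines: top crop (146,147), (362,150) and (578,150). The gripper is well clear of them.

```bash
python3 -c "
from cell import bot
print(bot.sign_off())"
```

```text
the job is handed in; nothing more can be done
None
```

The three blocks now lie flat in one layer on the drying board, one in the middle of each third. I handed the job in at about 21.7 s.

I moved block_c from the top of the heap to the empty end third. Then I lifted one lower block to the middle third and the other to the remaining end third, squaring each to the board.

- **Position:** in the last top-camera depth reading, the block centres are within about 2 mm of the middles of the thirds and about 0.5° of the board's direction. That is about the 2 mm accuracy of the calibration.
- **Flatness and spacing:** all three block tops read about 81 mm (82 mm expected), so they lie flat. There is roughly 48 mm of clear air between neighbours, and the scene camera shows the same layout.
- **Forces:** the highest reading was about 17 N, when block_c touched the board.
- **Disagreements:** the two cameras put the board's centre line about 2 mm apart across the board, so I used a value between them. No check failed.

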